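# Gauge the easel block's bore with a go/no-go plug gauge

## Task

Check the bore of the easel's clamp block with the double-ended plug gauge that lies in the wooden cradle: push the long, thin go end into the brass-bushed bore until its collar meets the bush, then draw it out, turn the gauge end for end and press the short, thick no-go end square and centred against the same mouth of the bore, gently but firmly (some 5 to 10 N, kept up for a second), to confirm that it will not go in. Then lay the gauge back in both V notches of its cradle, either way round, let go of it, and leave the cup, the jar and the glue bottle where they are.

Things in the scene. Friction and masses are not known exactly. Their poses are not given: they have to be found in the camera images.
- plug_gauge: double-ended steel plug gauge, 171 mm long, 0.18 kg, loose, lying level. Origin on its axis at the middle of the handle; x runs along the gauge towards the go end. From the middle outwards on both sides: handle to 38 mm, round neck of 16 mm diameter to 54 mm, then the plug
- gauge_center (a point): middle of the gauge's eight-sided aluminium handle, on its axis, half-way up: the place to grip it. Handle 26 mm across flats, 76 mm long; same axes as body plug_gauge (x towards the go end)
- go_tip (a point): centre of the end face of the long go plug, 97 mm from the handle's middle. A collar of 28 mm diameter ends 40 mm behind this point; the plug from there is 20 mm in diameter, its nose tapering to 13 mm over the last 4 mm. Same axes as the gauge
- nogo_tip (a point): centre of the end face of the short no-go plug, 74 mm from the handle's middle on the other side; plug 27 mm in diameter, 20 mm long, 1 mm bevel. Same axes as the gauge (x points towards the go end)
- clamp_block: hardwood easel clamp block on an aluminium foot, fixed to the table: wood 44 mm along x, 74 mm along y, top 84 mm above the table; foot 64 x 134 mm, 12 mm high. Origin under its centre, z up. A brass bush, 33 mm outer diameter, runs through it along x and stands 3 mm proud on both faces; bore 22 mm in diameter, 50 mm long, open at both ends, axis level
- bore_mouth (a point): centre of the bore's mouth in the end face of the brass bush, on the side that looks towards the robot (more or less turned to its left); 62 mm above the table; x points level into the bore, y across it, z up
- cradle: plywood cradle fixed to the table, foot 124 x 66 mm, 12 mm high; origin under its centre, x along the gauge's place. Two upright posts, 6 mm thick, at x = -46 and +46 mm, with 90 degree V notches, 40 mm wide at the top 64 mm above the table; the gauge's necks lie in them with 5 mm play either way along x. Between the posts the handle is free on all sides
- cradle_rest (a point): where the middle of the gauge's handle lies when the gauge rests in the cradle, 55 mm above the table; x along the gauge's place, z up
- empty_cup: empty thin white plastic cup, 56 mm diameter, 58 mm high, standing; a bystander; origin under its centre
- paint_jar: white round paint jar with a pink band, 54 mm diameter, 62 mm high, standing on the robot's right near the roll of tape (a like jar at the far edge is scenery); a bystander; origin under its centre
- glue_bottle: yellow squeeze bottle with a red cap lying on its side, 82 x 153 x 40 mm; a bystander; origin under its centre
There are look-alikes about, which are no part of the job. What is meant by the plug_gauge is not turquoise, and is the larger of those in its own colour.

How it is judged:
On the way, in this order (a step that is already met when the one before it is completed fails the run):
1. the go plug is in the bore from the mouth's side to at least 36 of its 40 mm (x of go_tip in the frame of bore_mouth between 0.036 and 0.045 m and y of go_tip in the frame of bore_mouth between -0.004 and 0.004 m and z of go_tip in the frame of bore_mouth between -0.004 and 0.004 m and angle between the x axis of gauge_center and the x axis of bore_mouth, either way round below 0.12 rad), for 0.2 s.
2. the no-go plug's end face is pressed with more than 1.5 N against the same mouth, within 5 mm of its centre each way and square to 0.12 rad, and has not gone in (x of nogo_tip in the frame of bore_mouth between -0.004 and 0.005 m and y of nogo_tip in the frame of bore_mouth between -0.005 and 0.005 m and z of nogo_tip in the frame of bore_mouth between -0.005 and 0.005 m and angle between the x axis of gauge_center and the x axis of bore_mouth, either way round below 0.12 rad and contact force between plug_gauge and clamp_block above 1.5 N), for 0.3 s.
At the end, for the whole second after the job is handed in: The gauge lies released and at rest in both V notches of the cradle, either way round: handle's middle within 9 mm horizontally and 4 mm in height of its resting place, along the cradle to 0.1 rad. Cup, jar and glue bottle are within 30 mm of where they stood (horizontal distance between gauge_center and cradle_rest below 0.009 m and z of gauge_center in the frame of cradle_rest between -0.004 and 0.004 m and angle between the x axis of gauge_center and the x axis of cradle_rest, either way round below 0.1 rad and linear speed of plug_gauge below 0.02 m/s and angular speed of plug_gauge below 0.2 rad/s and distance of each of empty_cup, paint_jar, glue_bottle from where it was at the start of the episode below 0.03 m); the robot touches nothing.
It fails at once if the gauge is rammed against the block with more than 60 N (contact force between plug_gauge and clamp_block above 60 N).
It fails at once if the empty white cup is pushed more than 30 mm from its place (distance of empty_cup from where it was at the start of the episode above 0.03 m).
It fails at once if the paint jar is pushed more than 30 mm from its place (distance of paint_jar from where it was at the start of the episode above 0.03 m).
It fails at once if the yellow glue bottle is pushed more than 30 mm from its place (distance of glue_bottle from where it was at the start of the episode above 0.03 m).
It also fails if it takes over 72 s, if anything falls off the work surface, if the arm or the gripper's body presses on something with over 40 N, if the wrist force passes 120 N, or if a joint passes its speed limit or range.

## Robot

A 6-joint arm with a two-finger parallel gripper is mounted at the origin on a cart in front of the work surface, level with it; the furniture and walls round the work are solid. World frame = base frame: x ahead of the robot, y to its left, z up, the work surface at z = 0. Lengths are in m, angles in rad, forces in N, time in s.
With the tool pointing down it reaches from about 0.4 to 0.825 m from the base axis. Payload 7 kg.
Tool frame: the origin (TCP) lies midway between the tips of the shut fingers; the grasp point (between the pads) lies 19 mm behind it; z points along the fingers, y is the line along which they close (so a half turn about z gives the same grasp; the last joint's range is limited). The gripper opens to 88 mm and grips with 3 to 60 N. Pads are 19 mm wide; open, the fingers measure 130 mm over their backs; the gripper's body (78 mm by 193 mm) begins 47 mm behind the grasp point.
Start: joints at [1.568, 0.359, 0.012, 0, -1.224, -0.288], TCP at [0.194, 0.647, 0.227] pointing down, gripper open.
Joint ranges: [-3.07, 3.07], [-1.43, 2.12], [-1.02, 1.25], [-3.03, 1.67], [-3.05, -0], [-3.03, 3.03]. Speed limits (rad/s): [2.39, 2.39, 3.01, 3.14, 3.14, 3.14].

## Interface

Orientations are given as [roll, pitch, yaw] about the fixed x, y, z axes, in that order (R = Rz(yaw) Ry(pitch) Rx(roll)).
In Python, from station import monitor, viewer, arm gives the robot as it stands.
- The arm moves only by the tool move_arm, never from a script. Its argument "deltas" is a list that holds one entry, the list of rows, each a list of 7 numbers: the turn, a rotation vector about the tool's x, y, z in degrees, then the shift along the tool's x, y, z in m, then the finger opening in m, from 0 to 0.0876. A call has 1 to 12 rows; each row is the pose to reach, as a shift and turn from the pose commanded when the call began, along the tool's axes at that moment; what a row does not reach only later rows make up. A row lasts 1/12 s, in which the tool goes at most 41.7 mm and 7.16 degrees, less where a joint would pass 70% of its speed; a pose out of reach is approached as far as the arm can. A call with a gripper value outside its range is refused whole. The fingers move at their own pace and stop on an object; "force" is the grip in N (left out, the last holds). Time passes only in rows, so rows that repeat a pose let the fingers close. It gives the time, the measured TCP pose, the force and the opening at its end, in the units of the state.
- monitor.get_state(): the state, without advancing time (a new reading comes with each control period).
- viewer.grab_frame(name): name is "side" or "top"; returns a dict with "frame" (420x560x3 uint8, blue, green, red), "vfov" (degrees; the focal length in pixels is half the picture's height over the tangent of half this angle, whatever the lens; pixels are square), "cx", "cy" (the principal point, pixels), "D" ([k1, k2, p1, p2, k3] as OpenCV has them; the pictures are not rectified), "xyz" and "orientation" of the camera in the world. Camera axes: x right, y down, z forward; pixel columns grow to the right and rows downward; lengths in m; the calibration is good to about 2 mm. A picture is of the moment at which its call begins. There is no depth.
- arm.job_done(): hands the job in, once; it reports no verdict.
The state is a dict: "t": time; "q": joint angles; "qd": joint speeds; "joint_efforts": joint torques, N m; "eef_pos": TCP position; "ee_rot": TCP orientation; "force": force on the tool from outside, world axes, zero at the start; "moment": the same for the moment, N m; "width": finger opening in m.
Only numpy, scipy, OpenCV 4.12 (cv2) and the standard library are available. Lean on these libraries where they do the work, as an engineer would, in place of code of your own. Each camera call takes 0.05 s, during which the arm holds its last target. There are 200 camera calls.

## Working session

There is one attempt and no reset: what is moved stays moved. The work goes in short steps, Python scripts to look and compute and a tool call to move; the robot and the scene stay as the last step left them, time stands still between calls to the robot, and variables do not carry over. Pictures are saved under pics/ and viewed, on a budget of 10 in all, crops included, one or two more only if the job needs it, and the job is handed in when it is done.

Besides the shell and the picture viewer there is one more tool, called in YAML: its name, and indented under it one key for each argument. move_arm: Moves the arm, as the interface text tells. Its arguments: {"type":"object","properties":{"deltas":{"type":"array","items":{"type":"array","items":{"type":"array","items":{"type":"number"}}}},"force":{"type":"number"}},"required":["deltas"]}

```bash
mkdir -p pics; cat > h.py <<'E'
import numpy as np, cv2
from scipy.spatial.transform import Rotation as R
from station import monitor, viewer, arm
def grab(n,save=None):
    f=viewer.grab_frame(n)
    if save: cv2.imwrite('pics/'+save,f['frame'])
    return f
def KK(f):
    F=210/np.tan(np.radians(f['vfov'])/2)
    return np.array([[F,0,f['cx']],[0,F,f['cy']],[0,0,1.]])
def rot(f):
    o=np.array(f['orientation'],float)
    return o if o.shape==(3,3) else R.from_euler('xyz',o).as_matrix()
def ray(f,uv):
    p=cv2.undistortPoints(np.array([[uv]],float),KK(f),np.array(f['D'],float))[0,0]
    return rot(f)@np.array([p[0],p[1],1.])
def at_z(f,uv,z):
    d=ray(f,uv);c=np.array(f['xyz']);return c+d*(z-c[2])/d[2]
def proj(f,P):
    Rm=rot(f);rv=cv2.Rodrigues(Rm.T)[0];t=-Rm.T@np.array(f['xyz'])
    return cv2.projectPoints(np.array(P,float).reshape(-1,3),rv,t,KK(f),np.array(f['D'],float))[0][:,0]
E
python3 - <<'E'
from h import *
for n in('side','top'):
    f=grab(n,n+'0.png');print(n,{k:f[k] for k in f if k!='frame'})
print(monitor.get_state())
E
```

```text
side {'vfov': 52.34195007536558, 'cx': 286.2963197341769, 'cy': 203.51008756692934, 'D': array([-0.13353964,  0.        ,  0.        ,  0.        ,  0.        ]), 'xyz': array([ 0.58863909, -0.83016733,  0.85404115]), 'orientation': array([-2.28131537e+00, -1.61239624e-03,  4.29505288e-03])}
top {'vfov': 48.38244645293408, 'cx': 278.4933134978017, 'cy': 208.78244666672055, 'D': array([0.00171, 0.     , 0.     , 0.     , 0.     ]), 'xyz': array([0.42048551, 0.06650036, 1.33645167]), 'orientation': array([-3.00781826, -0.01455357, -1.58519939])}
{'t': 0.1, 'q': array([ 1.56810546e+00,  3.59329016e-01,  1.11435515e-02, -2.83803052e-04,
       -1.22407634e+00, -2.88080329e-01]), 'qd': array([ 0.00057172, -0.00024857,  0.0029679 ,  0.00095893,  0.00101445,
        0.00032226]), 'joint_efforts': array([-2.35984517e-03, -5.84164023e+01,  2.93752956e+01,  7.01557964e+00,
        1.02195988e-02, -5.52056918e-05]), 'eef_pos': array([0.19343873, 0.64624051, 0.22570891]), 'ee_rot': array([ 3.14011176e+00, -1.60584161e-04, -2.90867714e-01]), 'force': array([ 0.59347352, -0.09252946, -0.61681635]), 'moment': array([-0.02406786, -0.01703744, -0.00047324]), 'width': 0.08773016852363504}
```

View pics/top0.png

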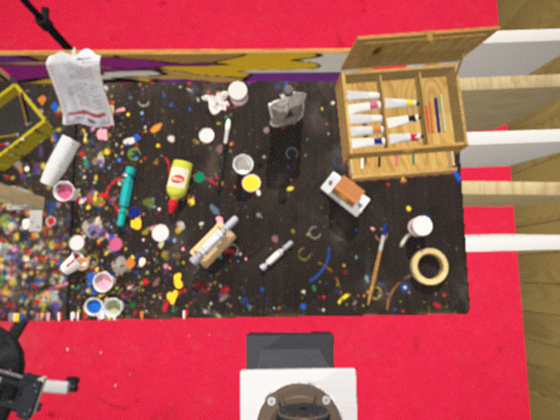

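View pics/side0.png

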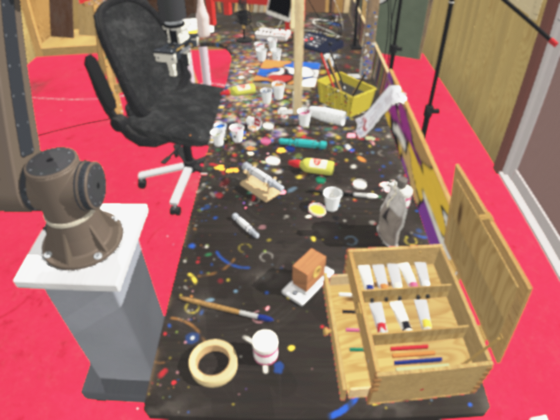

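Candidates: the turquoise gauge (top 127,195), a small grey one on the table (top 277,255), and the grey one in the wooden cradle (top 214,241). The last fits: it lies in the cradle, is not turquoise and is the larger grey one. I'll confirm this in a crop.

```bash
python3 - <<'E'
from h import *
t=cv2.imread('pics/top0.png');s=cv2.imread('pics/side0.png')
a=cv2.resize(t[200:280,170:250],(400,400),interpolation=cv2.INTER_CUBIC)
b=cv2.resize(t[160:225,310:375],(400,400),interpolation=cv2.INTER_CUBIC)
c=cv2.resize(s[150:210,230:300],(400,343)[:2],interpolation=cv2.INTER_CUBIC)
d=cv2.resize(s[240:310,270:340],(400,400),interpolation=cv2.INTER_CUBIC)
c=cv2.resize(s[150:200,235:285],(400,400),interpolation=cv2.INTER_CUBIC)
o=np.vstack([np.hstack([a,b]),np.hstack([c,d])]);o=cv2.resize(o,(600,600))
cv2.imwrite('pics/c1.png',o)
E
```

```text
(no output)
```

View pics/c1.png

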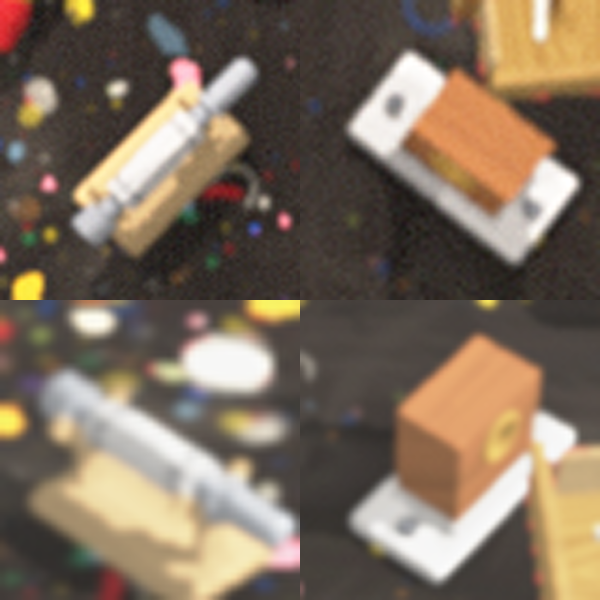

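The crop shows the cradle gauge with its long thin go end up-right (world +x, −y) and the short no-go end lower-left. The mouth is on the block's lower-left face. Next I fit the models.

```bash
cat > fit.py <<'E'
from h import *
from scipy.optimize import least_squares
f=grab('top');g=grab('side')
def cr(l,x0,y0,s,ox=0,oy=0): return [((x-ox+.5)/s+x0-.5,(y-oy+.5)/s+y0-.5) for x,y in l]
def fit(L,obs,z,p0,cam):
    L=np.array(L);z=np.broadcast_to(z,len(L))
    def pts(p):
        c,s=np.cos(p[2]),np.sin(p[2]);return np.c_[p[0]+c*L[:,0]-s*L[:,1],p[1]+s*L[:,0]+c*L[:,1],z]
    r=least_squares(lambda p:(proj(cam,pts(p))-np.array(obs)).ravel(),p0)
    return r.x,np.abs(r.fun).max()
if __name__=='__main__':
    tip=cr([(246,69),(88,228)],170,200,3.75)
    a,b=[at_z(f,u,.055) for u in tip];print('go',a,'nogo',b,'len',np.linalg.norm(a-b),'yaw',np.arctan2(*(a-b)[1::-1]), 'mid',b+(a-b)*74/171)
    ft=cr([(410,50),(580,185),(517,265),(347,128)],310,160,300/65,300)
    tp=cr([(457,70),(557,145),(500,213),(404,135)],310,160,300/65,300)
    LF=[(.032,.067),(.032,-.067),(-.032,-.067),(-.032,.067)]
    LT=[(.022,.037),(.022,-.037),(-.022,-.037),(-.022,.037)]
    p0=[.5,-.1,-.66]
    print('foot',fit(LF,ft,.012,p0,f)); print('top',fit(LT,tp,.084,p0,f)); print('both',fit(LF+LT,ft+tp,[.012]*4+[.084]*4,p0,f))
    # side
    st=cr([(480,333),(542,372),(460,447),(398,408)],270,240,300/70,300,300)
    sf=cr([(437,578),(350,517),(577,437)],270,240,300/70,300,300)
    st=cr([(398,408),(480,333),(542,372),(460,447)],270,240,300/70,300,300)
    print('side',fit([LT[3],LT[0],LT[1],LT[2]],st,.084,p0,g))
    print('side alt',fit([LT[0],LT[1],LT[2],LT[3]],st,.084,p0,g),fit([LT[2],LT[3],LT[0],LT[1]],st,.084,p0,g))
    sg=cr([(290,527),(57,392)],235,150,6,0,300)
    a,b=[at_z(g,u,.055) for u in sg];print('sgo',a,'nogo',b,'len',np.linalg.norm(a-b),'yaw',np.arctan2(*(a-b)[1::-1]), 'mid',b+(a-b)*74/171)
    # obstacles
    for n,u,z in(('cup',(243,160),.058),('jar',(421,226),.062),('glue',(178,180),.03)):print(n,at_z(f,u,z))
E
python3 fit.py
```

```text
go [0.56844112 0.16492998 0.055     ] nogo [0.45390428 0.27954546 0.055     ] len 0.16203516669598186 yaw -0.7857413587202932 mid [0.50346993 0.22994578 0.055     ]
foot (array([ 0.64028918, -0.14732368, -0.69919368]), np.float64(0.2704036953252853))
top (array([ 0.63781101, -0.14557334, -0.69623055]), np.float64(1.3495869760697303))
both (array([ 0.63898459, -0.14640173, -0.6983045 ]), np.float64(1.5642827370590453))
side (array([ 0.64156307, -0.14377112,  0.71055853]), np.float64(8.812609022853565))
side alt (array([ 0.64238229, -0.14411147,  2.43531319]), np.float64(0.2762253127637564)) (array([ 0.64238229, -0.14411147, -0.70627946]), np.float64(0.2762252976041282))
sgo [0.57548664 0.17241089 0.055     ] nogo [0.44958431 0.28763765 0.055     ] len 0.17067104493104557 yaw -0.7411538033309478 mid [0.50406836 0.23777344 0.055     ]
cup [0.73111021 0.14267302 0.058     ]
jar [ 0.53909559 -0.34565264  0.062     ]
glue [0.68188963 0.32863248 0.03      ]
```

```bash
cat > ov.py <<'E'
from h import *
def tf(p,L):
    L=np.array(L,float);c,s=np.cos(p[2]),np.sin(p[2]);return np.c_[p[0]+c*L[:,0]-s*L[:,1],p[1]+s*L[:,0]+c*L[:,1],L[:,2]]
def panel(f,items,x0,y0,w,h,S):
    im=cv2.resize(f['frame'][y0:y0+h,x0:x0+w],(w*S,h*S),interpolation=cv2.INTER_CUBIC)
    for p,L,col in items:
        u=(proj(f,tf(p,L))-[x0,y0]+.5)*S-.5
        cv2.polylines(im,[np.round(u).astype(int)],False,col,1,cv2.LINE_AA)
    return im
def rect(a,b,z,xo=0): return [(xo+a,b,z),(xo+a,-b,z),(xo-a,-b,z),(xo-a,b,z),(xo+a,b,z)]
def gauge(z=.055):
    pr=[(97,6.5),(93,10),(57,10),(57,14),(54,14),(54,8),(38,8),(38,13),(-38,13),(-38,8),(-54,8),(-54,13.5),(-74,13.5)]
    return [(a/1e3,b/1e3,z) for a,b in pr]+[(a/1e3,-b/1e3,z) for a,b in pr[::-1]]+[(.097,.0065,z)]
E
python3 - <<'E'
from ov import *
f=grab('top');g=grab('side')
G=(.504,.234,-.765);B=(.640,-.1455,-.70)
m=[(G,gauge(),(0,0,255)),(G,rect(.062,.033,.012),(255,0,0)),(B,rect(.032,.067,.012),(255,0,0)),(B,rect(.022,.037,.084),(0,255,0))]
o=np.vstack([np.hstack([panel(f,m,180,205,60,70,6),panel(f,m,315,165,65,70,6)]),np.hstack([panel(g,m,230,150,60,50,6),panel(g,m,275,240,65,50,6)])])
print(o.shape);cv2.imwrite('pics/c2.png',cv2.resize(o,None,fx=600/720,fy=600/720,interpolation=cv2.INTER_AREA))
E
```

```text
(720, 750, 3)
```

View pics/c2.png

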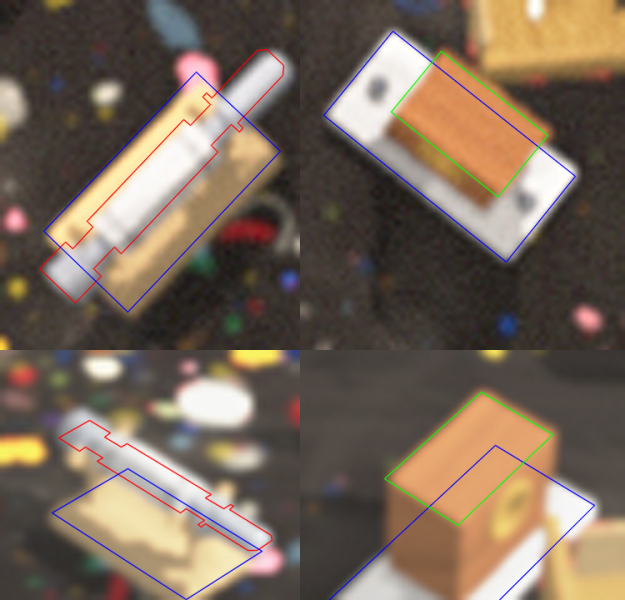

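The models agree to a few mm. I go above the gauge and look from there.

move_arm:
  deltas:
    - [[0,0,3,0.03,0.02,0.005,0.0876],[0,0,6,0.06,0.045,0.01,0.0876],[0,0,9,0.1,0.07,0.02,0.0876],[0,0,12,0.13,0.1,0.026,0.0876],[0,0,15,0.165,0.12,0.032,0.0876],[0,0,18,0.2,0.145,0.04,0.0876],[0,0,21,0.23,0.17,0.045,0.0876],[0,0,24,0.265,0.195,0.05,0.0876],[0,0,27,0.3,0.22,0.055,0.0876],[0,0,27,0.335,0.245,0.06,0.0876],[0,0,27,0.365,0.27,0.065,0.0876],[0,0,27,0.39,0.29,0.07,0.0876]]
  force: 25

```text
t: 1.3
eef_pos: [0.485, 0.2553, 0.1568]
ee_rot: [-3.141, -0.0, -0.762]
force: [0.3, 0.9, -0.2]
width: 0.0875
```

```bash
cat > go.py <<'E'
# usage: go.py x y z yaw -> tool-frame delta to TCP target from measured pose
import sys
from h import *
def st():
    s=monitor.get_state();print('t',round(s['t'],2),'pos',s['eef_pos'].round(4),'rot',np.array(s['ee_rot']).round(3),'F',s['force'].round(1),'M',s['moment'].round(2),'w',round(s['width'],4),'q',s['q'].round(2));return s
if __name__=='__main__':
    s=st()
    if len(sys.argv)>4:
        x=[float(a) for a in sys.argv[1:]]
        Rm=R.from_euler('xyz',s['ee_rot']);T=R.from_euler('xyz',[np.pi,0,x[3]])
        print('turn',(Rm.inv()*T).as_rotvec(degrees=True).round(2),'shift',Rm.inv().apply(np.array(x[:3])-s['eef_pos']).round(4))
E
python3 go.py .504 .234 .15 -.765
```

```text
t 1.3 pos [0.485  0.2553 0.1568] rot [-3.141 -0.    -0.762] F [ 0.3  0.9 -0.2] M [ 0.12 -0.13  0.03] w 0.0875 q [ 0.84  0.21 -0.37  0.   -0.99 -0.03]
turn [-0.06 -0.01  0.19] shift [0.0285 0.0023 0.0068]
```

move_arm:
  deltas:
    - [[0,0,0,0.01,0.001,0.02,0.0876],[0,0,0,0.02,0.002,0.04,0.0876],[0,0,0,0.0285,0.002,0.067,0.0876],[0,0,0,0.0285,0.002,0.067,0.0876],[0,0,0,0.0285,0.002,0.067,0.0876],[0,0,0,0.0285,0.002,0.067,0.0876]]

```text
t: 1.8
eef_pos: [0.5037, 0.2364, 0.0906]
ee_rot: [-3.141, -0.0, -0.762]
force: [0.5, 0.1, 1.5]
width: 0.0876
```

```bash
python3 - <<'E'
from ov import *
from go import st
s=st()
f=grab('top');g=grab('side')
p=s['eef_pos'];G=(p[0],p[1],s['ee_rot'][2])
m=[(G,gauge(),(0,0,255))]
cross=[(0,.05,p[2]),(0,-.05,p[2])]
m.append((G,cross,(0,255,255)))
o=np.vstack([panel(f,m,170,195,75,80,8),]);o2=panel(g,m,225,130,75,80,8)
o=np.hstack([o,o2]);print(o.shape);cv2.imwrite('pics/c3.png',cv2.resize(o,(800,int(o.shape[0]*800/o.shape[1]))))
E
```

```text
t 1.8 pos [0.5037 0.2364 0.0906] rot [-3.141 -0.    -0.762] F [0.5 0.1 1.5] M [ 0.1  -0.07 -0.04] w 0.0876 q [ 0.79  0.29 -0.43  0.   -0.85  0.02]
(640, 1200, 3)
```

View pics/c3.png

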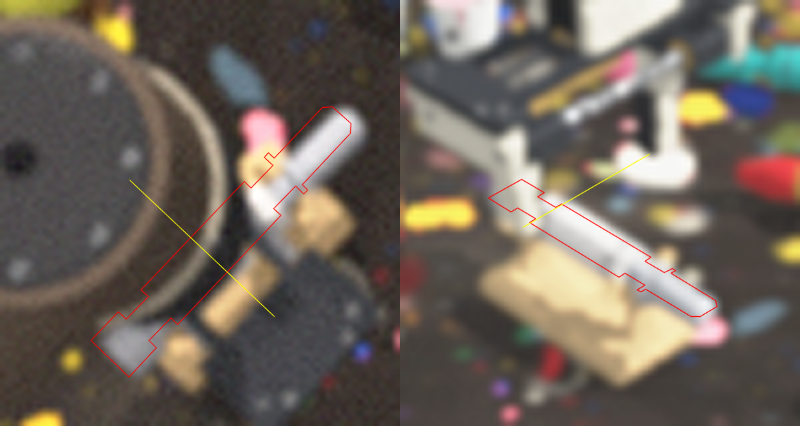

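Side view agrees with the robot and the gauge outline (go tip at 717,301); the top view suggests about 4 mm towards tool +y. I split the difference, descend and grip.

move_arm:
  deltas:
    - [[0,0,0,0,0.002,0.015,0.0876],[0,0,0,0,0.002,0.035,0.0876],[0,0,0,0,0.002,0.054,0.0876],[0,0,0,0,0.002,0.054,0.0876],[0,0,0,0,0.002,0.054,0.05],[0,0,0,0,0.002,0.054,0.036],[0,0,0,0,0.002,0.054,0.03],[0,0,0,0,0.002,0.054,0.03],[0,0,0,0,0.002,0.054,0.03],[0,0,0,0,0.002,0.054,0.03]]
  force: 20

```text
t: 2.73
eef_pos: [0.5022, 0.2347, 0.0362]
ee_rot: [-3.14, -0.0, -0.762]
force: [1.0, 0.2, -0.3]
width: 0.0531
```

move_arm:
  deltas:
    - [[0,0,0,0,0,0,0.028],[0,0,0,0,0,0,0.026],[0,0,0,0,0,0,0.022],[0,0,0,0,0,0,0.02],[0,0,0,0,0,0,0.02],[0,0,0,0,0,0,0.02]]
  force: 15

```text
t: 3.23
eef_pos: [0.5007, 0.2331, 0.0352]
ee_rot: [3.139, 0.0, -0.763]
force: [-4.5, -3.6, 3.1]
width: 0.0257
```

```bash
python3 go.py
```

```text
t 3.23 pos [0.5007 0.2331 0.0352] rot [ 3.139  0.    -0.763] F [-4.5 -3.6  3.1] M [-1.32  1.38 -0.1 ] w 0.0257 q [ 0.79  0.36 -0.49 -0.   -0.72  0.02]
```

Gripped (25.7 mm). The residual side force says the gauge lies a bit further along tool +y; I relax that to learn the cradle's true place.

move_arm:
  deltas:
    - [[0,0,0,0,0.001,0,0.02],[0,0,0,0,0.002,0,0.02],[0,0,0,0,0.002,0,0.02],[0,0,0,0,0.002,0,0.02],[0,0,0,0,0.002,0,0.02]]
  force: 30

```text
t: 3.65
eef_pos: [0.5007, 0.2332, 0.0355]
ee_rot: [-3.141, -0.0, -0.762]
force: [0.7, -0.3, -1.6]
width: 0.0257
```

```bash
python3 go.py
```

```text
t 3.65 pos [0.5007 0.2332 0.0355] rot [-3.141 -0.    -0.762] F [ 0.7 -0.3 -1.6] M [-0.13 -0.08 -0.09] w 0.0257 q [ 0.79  0.36 -0.49  0.   -0.72  0.02]
```

Relaxed position found (agrees with the top camera). Now I lift and carry the gauge to about 30 mm before the mouth.

```bash
python3 go.py .5227 -.0484 .10 -.70
```

```text
t 3.65 pos [0.5007 0.2332 0.0355] rot [-3.141 -0.    -0.762] F [ 0.7 -0.3 -1.6] M [-0.13 -0.08 -0.09] w 0.0257 q [ 0.79  0.36 -0.49  0.   -0.72  0.02]
turn [-0.02 -0.   -3.55] shift [ 0.2103  0.1885 -0.0645]
```

move_arm:
  deltas:
    - [[0,0,0,0,0,-0.008,0.02],[0,0,0,0,0,-0.02,0.02],[0,0,0,0,0,-0.035,0.02],[0,0,0,0,0,-0.05,0.02],[0,0,0,0,0,-0.065,0.02],[0,0,0,0,0,-0.065,0.02],[0,0,0,0,0,-0.065,0.02]]

```text
t: 4.23
eef_pos: [0.5009, 0.2336, 0.1015]
ee_rot: [-3.139, 0.0, -0.762]
force: [-1.1, -0.2, -2.7]
width: 0.0258
```

```bash
python3 go.py .5227 -.0484 .10 -.70
```

```text
t 4.23 pos [0.5009 0.2336 0.1015] rot [-3.139  0.    -0.762] F [-1.1 -0.2 -2.7] M [ 0.04  0.09 -0.  ] w 0.0258 q [ 0.79  0.27 -0.43 -0.   -0.87  0.02]
turn [-0.15 -0.   -3.55] shift [0.2104 0.189  0.001 ]
```

move_arm:
  deltas:
    - [[0,0,-0.3,0.01,0.009,0,0.02],[0,0,-0.7,0.03,0.027,0,0.02],[0,0,-1,0.055,0.05,0,0.02],[0,0,-1.5,0.08,0.072,0,0.02],[0,0,-2,0.105,0.095,0,0.02],[0,0,-2.5,0.13,0.117,0,0.02],[0,0,-3,0.155,0.139,0,0.02],[0,0,-3.5,0.18,0.162,0,0.02],[0,0,-3.5,0.2,0.18,0,0.02],[0,0,-3.5,0.21,0.189,0,0.02],[0,0,-3.5,0.21,0.189,0,0.02],[0,0,-3.5,0.21,0.189,0,0.02]]

```text
t: 5.23
eef_pos: [0.5213, -0.0496, 0.0996]
ee_rot: [3.14, 0.001, -0.703]
force: [0.1, 0.3, -2.4]
width: 0.0258
```

```bash
python3 go.py .5227 -.0484 .0425 -.70
```

```text
t 5.23 pos [ 0.5213 -0.0496  0.0996] rot [ 3.14e+00  1.00e-03 -7.03e-01] F [ 0.1  0.3 -2.4] M [ 0.08  0.   -0.01] w 0.0258 q [ 0.28  0.23 -0.49 -0.   -0.85  0.59]
turn [ 0.07  0.06 -0.17] shift [ 0.0004 -0.0019  0.057 ]
```

move_arm:
  deltas:
    - [[0,0,0,0,0,0.01,0.02],[0,0,0,0,-0.001,0.03,0.02],[0,0,0,0,-0.001,0.05,0.02],[0,0,0,0,-0.001,0.057,0.02],[0,0,0,0,-0.001,0.057,0.02],[0,0,0,0,-0.001,0.057,0.02],[0,0,0,0,-0.001,0.057,0.02]]

```text
t: 5.82
eef_pos: [0.5232, -0.0475, 0.0442]
ee_rot: [-3.141, -0.001, -0.7]
force: [0.7, -0.4, -1.6]
width: 0.0255
```

```bash
python3 - <<'E'
from ov import *
from go import st
s=st()
f=grab('top');g=grab('side')
p=s['eef_pos'];G=(p[0],p[1],s['ee_rot'][2])
B=(.639,-.1463,-.70)
m=[(G,gauge(p[2]+.0195),(0,0,255)),(B,rect(.032,.067,.012),(255,0,0)),(B,rect(.022,.037,.084),(0,255,0)),(B,[(-.3,0,.062),(-.025,0,.062)],(0,255,255))]
o=np.hstack([panel(f,m,270,160,110,95,7),panel(g,m,235,195,110,115,7)[:665]]);print(o.shape)
cv2.imwrite('pics/c4.png',cv2.resize(o,(800,int(o.shape[0]*800/o.shape[1])),interpolation=cv2.INTER_AREA))
E
```

```text
t 5.82 pos [ 0.5232 -0.0475  0.0442] rot [-3.141e+00 -1.000e-03 -7.000e-01] F [ 0.7 -0.4 -1.6] M [ 0.04 -0.02 -0.05] w 0.0255 q [ 0.28  0.31 -0.54  0.   -0.72  0.59]
(665, 1540, 3)
```

View pics/c4.png

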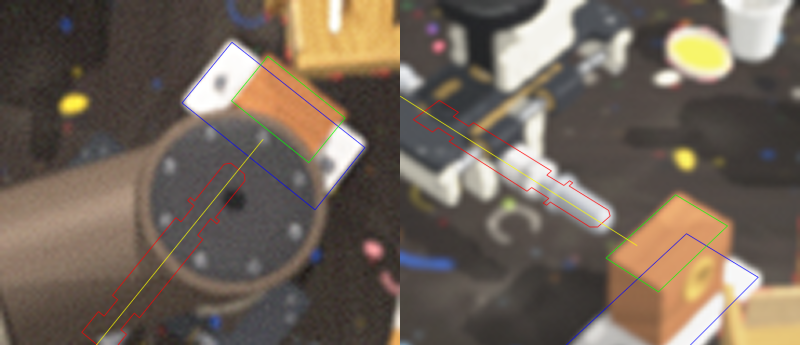

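The side view shows the go plug (tip 607,218) in line with the bore, and the block and gauge outlines share the same small bias. I average a few state readings to beat the noise.

```bash
cat > avg.py <<'E'
import sys
from h import *
B=np.array([.6199,-.1302,.062]);yaw=-.70
def avg(n=5):
    S=[]
    for i in range(n): viewer.grab_frame('side');S.append(monitor.get_state())
    P=np.array([s['eef_pos'] for s in S]);Fm=np.mean([s['force'] for s in S],0)
    Q=R.from_euler('xyz',[s['ee_rot'] for s in S]).mean()
    p=P.mean(0)
    Rb=R.from_euler('z',yaw)
    g=p+[0,0,.0195]
    print('t',S[-1]['t'],'pos',p.round(4),'std',P.std(0).round(4),'rot',Q.as_euler('xyz').round(4),'M',np.mean([s['moment'] for s in S],0).round(2),'w',round(S[-1]['width'],4))
    print('in mouth frame: centre',Rb.inv().apply(g-B).round(4),'force',Rb.inv().apply(Fm).round(2))
avg(int(sys.argv[1]) if len(sys.argv)>1 else 5)
E
python3 avg.py
```

```text
t 6.1667 pos [ 0.523  -0.0478  0.0443] std [0.0002 0.0001 0.0002] rot [-3.1405e+00 -8.0000e-04 -7.0090e-01] M [0.03 0.01 0.02] w 0.0256
in mouth frame: centre [-0.1272  0.0006  0.0018] force [-0.09 -0.01 -2.76]
```

move_arm:
  deltas:
    - [[0,0,0,0.004,0.0005,0.0018,0.02],[0,0,0,0.01,0.0005,0.0018,0.02],[0,0,0,0.016,0.0005,0.0018,0.02],[0,0,0,0.021,0.0005,0.0018,0.02],[0,0,0,0.025,0.0005,0.0018,0.02],[0,0,0,0.028,0.0005,0.0018,0.02],[0,0,0,0.03,0.0005,0.0018,0.02],[0,0,0,0.032,0.0005,0.0018,0.02],[0,0,0,0.034,0.0005,0.0018,0.02],[0,0,0,0.034,0.0005,0.0018,0.02]]

```text
t: 7.0
eef_pos: [0.547, -0.0697, 0.0412]
ee_rot: [3.141, 0.002, -0.701]
force: [-3.1, 6.4, -0.9]
width: 0.0256
```

```bash
python3 avg.py
```

```text
t 7.25 pos [ 0.5471 -0.0696  0.0413] std [0. 0. 0.] rot [ 3.1408e+00  2.0000e-03 -7.0100e-01] M [1.96 1.23 0.15] w 0.0258
in mouth frame: centre [-0.0947 -0.0006 -0.0012] force [-6.09  1.91 -1.73]
```

Contact near the mouth with a small side force towards +y and +z: I ease back a little, correct that way and try again.

move_arm:
  deltas:
    - [[0,0,0,-0.003,-0.0007,-0.0005,0.02],[0,0,0,-0.004,-0.0015,-0.001,0.02],[0,0,0,-0.002,-0.0015,-0.001,0.02],[0,0,0,0,-0.0015,-0.001,0.02],[0,0,0,0.002,-0.0015,-0.001,0.02],[0,0,0,0.002,-0.0015,-0.001,0.02]]

```text
t: 7.75
eef_pos: [0.5514, -0.0706, 0.0429]
ee_rot: [-3.141, -0.001, -0.701]
force: [0.8, -0.4, -1.9]
width: 0.0256
```

```bash
python3 avg.py
```

```text
t 8.0 pos [ 0.5511 -0.0705  0.0428] std [0.0001 0.0001 0.    ] rot [-3.1412e+00 -4.0000e-04 -7.0100e-01] M [ 0.16 -0.37  0.08] w 0.0253
in mouth frame: centre [-0.091   0.0013  0.0003] force [ 0.39  0.64 -2.3 ]
```

It is in (tip at about +6 mm, no force). I go on.

move_arm:
  deltas:
    - [[0,0,0,0.002,0,0,0.02],[0,0,0,0.004,0,0,0.02],[0,0,0,0.007,0,0,0.02],[0,0,0,0.01,0,0,0.02],[0,0,0,0.013,0,0,0.02],[0,0,0,0.016,0,0,0.02],[0,0,0,0.018,0,0,0.02],[0,0,0,0.018,0,0,0.02]]

```text
t: 8.67
eef_pos: [0.5652, -0.0823, 0.0428]
ee_rot: [-3.141, -0.001, -0.701]
force: [2.5, 1.2, -2.0]
width: 0.0256
```

```bash
python3 avg.py
```

```text
t 8.9167 pos [ 0.565  -0.0822  0.0429] std [0.0001 0.0001 0.    ] rot [-3.1412e+00 -7.0000e-04 -7.0090e-01] M [ 0.35 -0.78  0.19] w 0.0259
in mouth frame: centre [-0.0729  0.0013  0.0004] force [ 1.35  2.06 -2.24]
```

move_arm:
  deltas:
    - [[0,0,0,0.002,-0.0006,0,0.02],[0,0,0,0.004,-0.0006,0,0.02],[0,0,0,0.006,-0.0006,0,0.02],[0,0,0,0.008,-0.0006,0,0.02],[0,0,0,0.01,-0.0006,0,0.02],[0,0,0,0.012,-0.0006,0,0.02],[0,0,0,0.014,-0.0006,0,0.02],[0,0,0,0.015,-0.0006,0,0.02],[0,0,0,0.015,-0.0006,0,0.02]]

```text
t: 9.67
eef_pos: [0.5765, -0.0914, 0.0427]
ee_rot: [3.142, 0.0, -0.701]
force: [1.0, 0.0, -1.8]
width: 0.0256
```

```bash
python3 avg.py
```

```text
t 9.9167 pos [ 0.5765 -0.0914  0.0428] std [0. 0. 0.] rot [-3.1415e+00 -2.0000e-04 -7.0100e-01] M [ 0.27 -0.35  0.14] w 0.0257
in mouth frame: centre [-0.0582  0.0017  0.0003] force [ 0.06  1.   -3.12]
```

move_arm:
  deltas:
    - [[0,0,0,0.0005,-0.0003,0,0.02],[0,0,0,0.001,-0.0003,0,0.02],[0,0,0,0.0015,-0.0003,0,0.02],[0,0,0,0.002,-0.0003,0,0.02],[0,0,0,0.0025,-0.0003,0,0.02],[0,0,0,0.003,-0.0003,0,0.02],[0,0,0,0.003,-0.0003,0,0.02]]

```text
t: 10.5
eef_pos: [0.5764, -0.092, 0.0421]
ee_rot: [3.14, 0.004, -0.701]
force: [-7.8, 9.5, 2.0]
width: 0.0254
```

```bash
python3 avg.py 3
```

```text
t 10.65 pos [ 0.5764 -0.092   0.0422] std [0. 0. 0.] rot [ 3.1398  0.0038 -0.7012] M [3.36 2.47 0.24] w 0.026
in mouth frame: centre [-0.0579  0.0012 -0.0003] force [-11.69   2.58   1.79]
```

The collar has met the bush (−11.7 N, 37 mm past the nose's first touch). I withdraw.

move_arm:
  deltas:
    - [[0,0,0,-0.004,-0.0003,0,0.02],[0,0,0,-0.01,-0.0003,0,0.02],[0,0,0,-0.018,-0.0003,0,0.02],[0,0,0,-0.026,-0.0003,0,0.02],[0,0,0,-0.034,-0.0003,0,0.02],[0,0,0,-0.042,-0.0003,0,0.02],[0,0,0,-0.05,-0.0003,0,0.02],[0,0,0,-0.06,-0.0003,0,0.02],[0,0,0,-0.07,-0.0003,0,0.02],[0,0,0,-0.08,-0.0003,-0.02,0.02],[0,0,0,-0.085,-0.0003,-0.045,0.02],[0,0,0,-0.085,-0.0003,-0.06,0.02]]

```text
t: 11.65
eef_pos: [0.5133, -0.037, 0.1045]
ee_rot: [-3.141, -0.001, -0.7]
force: [1.2, 0.3, -0.7]
width: 0.0254
```

```bash
python3 avg.py 2
```

```text
t 11.75 pos [ 0.5154 -0.0369  0.1064] std [0.     0.     0.0008] rot [-3.1374 -0.0036 -0.6994] M [ 0.06 -0.18 -0.  ] w 0.0255
in mouth frame: centre [-0.14    0.0041  0.0639] force [ 0.37  1.41 -0.95]
```

move_arm:
  deltas:
    - [[0,0,4,0,0,0,0.02],[0,0,10,0,0,0,0.02],[0,0,16,0,0,0,0.02],[0,0,22,0,0,0,0.02],[0,0,28,0,0,0,0.02],[0,0,34,0,0,0,0.02],[0,0,40,0,0,0,0.02],[0,0,46,0,0,0,0.02],[0,0,52,0,0,0,0.02],[0,0,57,0,0,0,0.02],[0,0,60,0,0,0,0.02],[0,0,60,0,0,0,0.02]]

```text
t: 12.75
eef_pos: [0.5132, -0.0378, 0.1017]
ee_rot: [3.14, -0.0, -1.751]
force: [-0.1, -0.3, -2.4]
width: 0.026
```

```bash
python3 go.py
```

```text
t 12.75 pos [ 0.5132 -0.0378  0.1017] rot [ 3.14  -0.    -1.751] F [-0.1 -0.3 -2.4] M [ 0.11 -0.05 -0.01] w 0.026 q [ 0.31  0.22 -0.5  -0.   -0.85 -0.49]
```

move_arm:
  deltas:
    - [[0,0,4,0,0,0,0.02],[0,0,10,0,0,0,0.02],[0,0,16,0,0,0,0.02],[0,0,22,0,0,0,0.02],[0,0,28,0,0,0,0.02],[0,0,34,0,0,0,0.02],[0,0,40,0,0,0,0.02],[0,0,46,0,0,0,0.02],[0,0,52,0,0,0,0.02],[0,0,57,0,0,0,0.02],[0,0,60,0,0,0,0.02],[0,0,60,0,0,0,0.02]]

```text
t: 13.75
eef_pos: [0.5135, -0.0378, 0.1021]
ee_rot: [3.141, -0.001, -2.796]
force: [-0.7, -0.5, -3.1]
width: 0.0256
```

move_arm:
  deltas:
    - [[0,0,4,0,0,0,0.02],[0,0,10,0,0,0,0.02],[0,0,16,0,0,0,0.02],[0,0,22,0,0,0,0.02],[0,0,28,0,0,0,0.02],[0,0,34,0,0,0,0.02],[0,0,40,0,0,0,0.02],[0,0,46,0,0,0,0.02],[0,0,52,0,0,0,0.02],[0,0,57,0,0,0,0.02],[0,0,60,0,0,0,0.02],[0,0,60,0,0,0,0.02]]

```text
t: 14.75
eef_pos: [0.5137, -0.0379, 0.1023]
ee_rot: [-3.141, -0.0, 2.442]
force: [-0.4, 0.3, -2.2]
width: 0.0257
```

```bash
python3 avg.py 3; python3 go.py .5440 -.0642 .0427 2.4406
```

```text
t 14.9 pos [ 0.5138 -0.0379  0.1024] std [0.0001 0.     0.0001] rot [-3.1412e+00 -3.0000e-04  2.4445e+00] M [-0.01 -0.19  0.01] w 0.0259
in mouth frame: centre [-0.1406  0.0023  0.0599] force [ 0.49 -0.58 -2.21]
t 14.9 pos [ 0.5139 -0.0379  0.1025] rot [-3.141 -0.     2.444] F [-0.3 -0.7 -2.1] M [-0.   -0.19  0.03] w 0.0259 q [ 0.31  0.22 -0.5  -0.   -0.85 -2.58]
turn [-0.01 -0.01  0.21] shift [-0.04   -0.0008  0.0598]
```

Flipped. I descend and advance to about 25 mm before the mouth.

move_arm:
  deltas:
    - [[0,0,0,0,0,0.01,0.02],[0,0,0.2,0,0,0.025,0.02],[0,0,0.2,-0.005,-0.0008,0.04,0.02],[0,0,0.2,-0.015,-0.0008,0.052,0.02],[0,0,0.2,-0.025,-0.0008,0.06,0.02],[0,0,0.2,-0.035,-0.0008,0.06,0.02],[0,0,0.2,-0.04,-0.0008,0.06,0.02],[0,0,0.2,-0.04,-0.0008,0.06,0.02],[0,0,0.2,-0.04,-0.0008,0.06,0.02]]

```text
t: 15.65
eef_pos: [0.5446, -0.0645, 0.0432]
ee_rot: [3.141, 0.0, 2.437]
force: [-0.2, -0.2, -2.7]
width: 0.0259
```

```bash
python3 avg.py 4
```

```text
t 15.85 pos [ 0.5441 -0.0642  0.0433] std [0.0001 0.0001 0.    ] rot [3.1409e+00 4.0000e-04 2.4371e+00] M [ 0.01 -0.17  0.  ] w 0.0256
in mouth frame: centre [-0.1005  0.0017  0.0008] force [-0.29  0.06 -2.44]
```

move_arm:
  deltas:
    - [[0,0,0,-0.003,0,0.0005,0.02],[0,0,0,-0.008,0,0.0005,0.02],[0,0,0,-0.013,0,0.0005,0.02],[0,0,0,-0.017,0,0.0005,0.02],[0,0,0,-0.02,0,0.0005,0.02],[0,0,0,-0.022,0,0.0005,0.02],[0,0,0,-0.0235,0,0.0005,0.02],[0,0,0,-0.0235,0,0.0005,0.02]]

```text
t: 16.52
eef_pos: [0.5622, -0.0798, 0.0422]
ee_rot: [-3.142, -0.0, 2.437]
force: [0.4, -1.1, -2.7]
width: 0.0254
```

```bash
python3 avg.py 3
```

```text
t 16.6667 pos [ 0.5619 -0.0796  0.0422] std [0.0001 0.0001 0.    ] rot [-3.1414e+00 -2.0000e-04  2.4370e+00] M [-0.04 -0.18  0.03] w 0.0255
in mouth frame: centre [-0.077   0.0013 -0.0003] force [ 0.07  0.24 -2.61]
```

move_arm:
  deltas:
    - [[0,0,0,-0.001,0.0003,-0.0003,0.02],[0,0,0,-0.0015,0.0003,-0.0003,0.02],[0,0,0,-0.002,0.0003,-0.0003,0.02],[0,0,0,-0.0025,0.0003,-0.0003,0.02],[0,0,0,-0.003,0.0003,-0.0003,0.02],[0,0,0,-0.0035,0.0003,-0.0003,0.02],[0,0,0,-0.004,0.0003,-0.0003,0.02],[0,0,0,-0.004,0.0003,-0.0003,0.02]]

```text
t: 17.33
eef_pos: [0.5654, -0.082, 0.0426]
ee_rot: [3.142, 0.0, 2.437]
force: [0.4, -0.4, -2.2]
width: 0.026
```

```bash
python3 avg.py 3
```

```text
t 17.4833 pos [ 0.5653 -0.0819  0.0425] std [0. 0. 0.] rot [-3.1416 -0.      2.4371] M [-0.02 -0.16 -0.02] w 0.026
in mouth frame: centre [-0.0729  0.0017  0.    ] force [-0.09  0.38 -2.36]
```

move_arm:
  deltas:
    - [[0,0,0,-0.0005,0,0,0.02],[0,0,0,-0.001,0,0,0.02],[0,0,0,-0.0015,0,0,0.02],[0,0,0,-0.002,0,0,0.02],[0,0,0,-0.0025,0,0,0.02],[0,0,0,-0.003,0,0,0.02],[0,0,0,-0.003,0,0,0.02]]

```text
t: 18.07
eef_pos: [0.5659, -0.083, 0.042]
ee_rot: [-3.14, -0.003, 2.437]
force: [-6.1, 7.8, -0.3]
width: 0.0257
```

```bash
python3 avg.py 3
```

```text
t 18.2167 pos [ 0.5659 -0.083   0.042 ] std [0. 0. 0.] rot [-3.1404e+00 -2.7000e-03  2.4371e+00] M [2.63 1.8  0.25] w 0.0252
in mouth frame: centre [-0.0717  0.0013 -0.0005] force [-9.51  1.97 -0.21]
```

Pressed at about 9.5 N. The two contact depths agree to give a mouth error of 0.7 mm and a grip offset of 1.6 mm. I hold for a second, then take one look.

move_arm:
  deltas:
    - [[0,0,0,0,0,0,0.02],[0,0,0,0,0,0,0.02],[0,0,0,0,0,0,0.02],[0,0,0,0,0,0,0.02],[0,0,0,0,0,0,0.02],[0,0,0,0,0,0,0.02],[0,0,0,0,0,0,0.02],[0,0,0,0,0,0,0.02],[0,0,0,0,0,0,0.02],[0,0,0,0,0,0,0.02]]

```text
t: 19.05
eef_pos: [0.5659, -0.083, 0.042]
ee_rot: [-3.14, -0.003, 2.437]
force: [-5.8, 7.5, -0.0]
width: 0.0262
```

```bash
python3 - <<'E'
from ov import *
from go import st
s=st();g=grab('side');f=grab('top')
B=(.6395,-.1452,-.70)
m=[(B,rect(.022,.037,.084),(0,255,0))]
# no-go plug outline expected at mouth
a=[(-.025,.0135,.062),(-.045,.0135,.062),(-.045,-.0135,.062),(-.025,-.0135,.062),(-.025,.0135,.062)]
m.append((B,a,(0,0,255)))
o=np.hstack([panel(g,m,250,205,85,80,8)]);cv2.imwrite('pics/c5.png',o)
E
```

```text
t 19.05 pos [ 0.5659 -0.083   0.042 ] rot [-3.140e+00 -3.000e-03  2.437e+00] F [-5.8  7.5 -0. ] M [2.58 1.76 0.23] w 0.0262 q [ 0.2   0.38 -0.44 -0.   -0.76 -2.47]
```

View pics/c5.png

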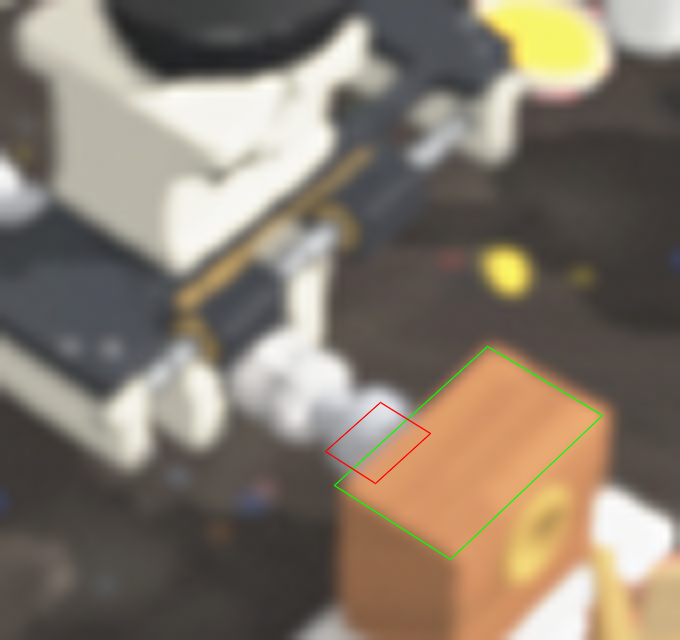

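The picture shows the no-go plug (365,430) against the mouth side of the block. The last joint would pass its range if placed this way round at the cradle, so I withdraw, turn back and return the gauge exactly as it lay.

move_arm:
  deltas:
    - [[0,0,0,0.003,0,0,0.02],[0,0,0,0.01,0,0,0.02],[0,0,0,0.02,0,0,0.02],[0,0,0,0.035,0,0,0.02],[0,0,0,0.05,0,-0.005,0.02],[0,0,0,0.065,0,-0.02,0.02],[0,0,0,0.07,0,-0.04,0.02],[0,0,0,0.075,0,-0.055,0.02],[0,0,-5,0.075,0,-0.065,0.02],[0,0,-10,0.075,0,-0.065,0.02],[0,0,-15,0.075,0,-0.065,0.02],[0,0,-20,0.075,0,-0.065,0.02]]

```text
t: 20.15
eef_pos: [0.5098, -0.0347, 0.1085]
ee_rot: [3.141, 0.001, 2.791]
force: [-0.9, -0.2, -3.4]
width: 0.0255
```

move_arm:
  deltas:
    - [[0,0,-6,0,0,0,0.02],[0,0,-12,0,0,0,0.02],[0,0,-19,0,0,0,0.02],[0,0,-26,0,0,0,0.02],[0,0,-33,0,0,0,0.02],[0,0,-40,0,0,0,0.02],[0,0,-47,0,0,0,0.02],[0,0,-54,0,0,0,0.02],[0,0,-61,0,0,0,0.02],[0,0,-68,0,0,0,0.02],[0,0,-74,0,0,0,0.02],[0,0,-80,0,0,0,0.02]]

```text
t: 21.15
eef_pos: [0.5097, -0.0348, 0.1081]
ee_rot: [-3.141, 0.0, -2.095]
force: [-0.5, -0.3, -1.6]
width: 0.0257
```

move_arm:
  deltas:
    - [[0,0,-6,0,0,0,0.02],[0,0,-12,0,0,0,0.02],[0,0,-19,0,0,0,0.02],[0,0,-26,0,0,0,0.02],[0,0,-33,0,0,0,0.02],[0,0,-40,0,0,0,0.02],[0,0,-47,0,0,0,0.02],[0,0,-54,0,0,0,0.02],[0,0,-61,0,0,0,0.02],[0,0,-68,0,0,0,0.02],[0,0,-72,0,0,0,0.02],[0,0,-76,0,0,0,0.02]]

```text
t: 22.15
eef_pos: [0.5097, -0.0348, 0.108]
ee_rot: [-3.141, -0.0, -0.77]
force: [-0.1, 0.1, -1.5]
width: 0.0257
```

```bash
python3 avg.py 2; python3 go.py .5007 .2332 .1000 -.762
```

```text
t 22.25 pos [ 0.5098 -0.0348  0.108 ] std [0. 0. 0.] rot [-3.1411e+00 -3.0000e-04 -7.6910e-01] M [0.05 0.01 0.01] w 0.0255
in mouth frame: centre [-0.1457  0.002   0.0655] force [-0.04 -0.02 -2.61]
t 22.25 pos [ 0.5098 -0.0349  0.108 ] rot [-3.141 -0.    -0.773] F [-0.3  0.3 -2.9] M [ 0.05 -0.   -0.01] w 0.0255 q [ 0.32  0.2  -0.51  0.   -0.86  0.48]
turn [-0.03 -0.02 -0.61] shift [-0.1936 -0.1856  0.0081]
```

move_arm:
  deltas:
    - [[0,0,-0.2,-0.01,-0.0095,0,0.02],[0,0,-0.4,-0.03,-0.029,0,0.02],[0,0,-0.5,-0.053,-0.051,0,0.02],[0,0,-0.5,-0.076,-0.073,0,0.02],[0,0,-0.5,-0.1,-0.096,0,0.02],[0,0,-0.5,-0.123,-0.118,0,0.02],[0,0,-0.5,-0.146,-0.14,0,0.02],[0,0,-0.5,-0.168,-0.161,0,0.02],[0,0,-0.5,-0.185,-0.177,0.004,0.02],[0,0,-0.5,-0.1936,-0.1856,0.008,0.02],[0,0,-0.5,-0.1936,-0.1856,0.008,0.02],[0,0,-0.5,-0.1936,-0.1856,0.008,0.02]]

```text
t: 23.25
eef_pos: [0.501, 0.2328, 0.0992]
ee_rot: [3.14, 0.0, -0.766]
force: [0.4, -1.4, -2.1]
width: 0.0257
```

```bash
python3 avg.py 3; python3 go.py .5007 .2332 .0355 -.762
```

```text
t 23.4 pos [0.5013 0.2319 0.0996] std [0.0002 0.0002 0.0001] rot [ 3.1409  0.     -0.7667] M [0.01 0.   0.  ] w 0.026
in mouth frame: centre [-0.324   0.2006  0.0571] force [-0.1  -0.73 -2.61]
t 23.4 pos [0.5016 0.2317 0.0997] rot [ 3.141  0.    -0.767] F [-0.6 -0.6 -2.5] M [ 0.04 -0.01  0.02] w 0.026 q [ 0.79  0.28 -0.43 -0.   -0.87  0.02]
turn [ 0.01  0.   -0.29] shift [-0.0016 -0.0005  0.0642]
```

move_arm:
  deltas:
    - [[0,0,-0.3,-0.0015,-0.0004,0.008,0.02],[0,0,-0.3,-0.0015,-0.0004,0.02,0.02],[0,0,-0.3,-0.0015,-0.0004,0.033,0.02],[0,0,-0.3,-0.0015,-0.0004,0.045,0.02],[0,0,-0.3,-0.0015,-0.0004,0.054,0.02],[0,0,-0.3,-0.0015,-0.0004,0.06,0.02],[0,0,-0.3,-0.0015,-0.0004,0.063,0.02],[0,0,-0.3,-0.0015,-0.0004,0.0635,0.02],[0,0,-0.3,-0.0015,-0.0004,0.0635,0.02]]

```text
t: 24.15
eef_pos: [0.5007, 0.2336, 0.0361]
ee_rot: [3.141, 0.0, -0.761]
force: [-1.0, -1.7, -2.5]
width: 0.0256
```

```bash
python3 avg.py 3; python3 go.py .5007 .2332 .0355 -.762
```

```text
t 24.3 pos [0.5009 0.2339 0.0363] std [0.     0.0001 0.0001] rot [ 3.1416  0.     -0.7605] M [-0.52  0.39 -0.09] w 0.0259
in mouth frame: centre [-0.3256  0.2018 -0.0062] force [ 0.72 -2.03 -2.61]
t 24.3 pos [0.5009 0.234  0.0364] rot [-3.141  0.    -0.76 ] F [-0.6 -1.9 -2.6] M [-0.61  0.38 -0.07] w 0.0259 q [ 0.79  0.36 -0.49 -0.   -0.72  0.02]
turn [-0.01  0.    0.09] shift [0.0004 0.0008 0.0009]
```

move_arm:
  deltas:
    - [[0,0,0,0,0.0007,0.0005,0.02],[0,0,0,0,0.0008,0.0009,0.02],[0,0,0,0,0.0008,0.0009,0.02],[0,0,0,0,0.0008,0.0009,0.028],[0,0,0,0,0.0008,0.0009,0.032],[0,0,0,0,0.0008,0.0009,0.038],[0,0,0,0,0.0008,0.0009,0.05],[0,0,0,0,0.0008,0.0009,0.065],[0,0,0,0,0.0008,0.0009,0.08],[0,0,0,0,0.0008,0.0009,0.0876],[0,0,0,0,0.0008,0.0009,0.0876],[0,0,0,0,0.0008,0.0009,0.0876]]

```text
t: 25.3
eef_pos: [0.5004, 0.2335, 0.0351]
ee_rot: [3.142, -0.0, -0.76]
force: [0.0, -0.2, 0.3]
width: 0.0725
```

move_arm:
  deltas:
    - [[0,0,0,0,0,0,0.0876],[0,0,0,0,0,0,0.0876],[0,0,0,0,0,0,0.0876],[0,0,0,0,0,0,0.0876],[0,0,0,0,0,-0.01,0.0876],[0,0,0,0,0,-0.03,0.0876],[0,0,0,0,0,-0.06,0.0876],[0,0,0,0,0,-0.09,0.0876],[0,0,0,0,0,-0.12,0.0876],[0,0,0,-0.03,0,-0.14,0.0876],[0,0,0,-0.06,0,-0.15,0.0876],[0,0,0,-0.09,0,-0.15,0.0876]]

```text
t: 26.3
eef_pos: [0.4357, 0.2969, 0.1891]
ee_rot: [-3.136, 0.0, -0.761]
force: [0.5, 0.3, 0.5]
width: 0.088
```

move_arm:
  deltas:
    - [[0,0,0,-0.03,0,0,0.0876],[0,0,0,-0.06,0,0,0.0876],[0,0,0,-0.09,0,0,0.0876],[0,0,0,-0.12,0,0,0.0876],[0,0,0,-0.14,0,0,0.0876],[0,0,0,-0.14,0,0,0.0876],[0,0,0,-0.14,0,0,0.0876]]

```text
t: 26.88
eef_pos: [0.333, 0.3927, 0.1859]
ee_rot: [-3.141, 0.0, -0.758]
force: [0.2, -0.2, -0.3]
width: 0.0873
```

```bash
python3 - <<'E'
from ov import *
from go import st
s=st();g=grab('side');f=grab('top')
d=cv2.absdiff(f['frame'],cv2.imread('pics/top0.png')).max(2)
for n,(u,v) in dict(cup=(243,163),jar=(421,226),glue=(178,185)).items(): print(n,'mean diff',d[v-14:v+15,u-14:u+15].mean().round(1))
G=(.5000,.2340,-.762)
m=[(G,gauge(),(0,0,255))]
a=cv2.imread('pics/top0.png');f0=dict(f);f0['frame']=a
cv2.imwrite('pics/c6.png',np.hstack([panel(f,m,175,205,66,66,6),panel(f0,m,175,205,66,66,6)]))
E
```

```text
t 26.88 pos [0.333  0.3927 0.1859] rot [-3.141  0.    -0.758] F [ 0.2 -0.2 -0.3] M [-0.05 -0.05 -0.02] w 0.0873 q [ 1.25  0.13 -0.4   0.   -1.05 -0.44]
cup mean diff 4.4
jar mean diff 12.0
glue mean diff 3.9
```

View pics/c6.png

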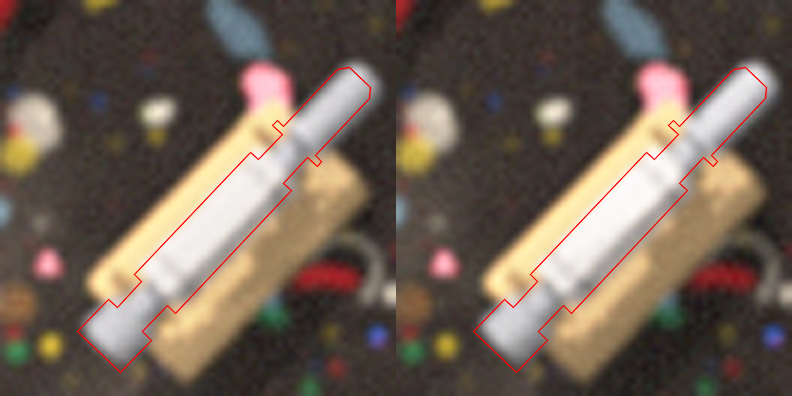

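The gauge lies exactly as at the start (left: now, right: before). The jar patch differs a bit, so I check its shift numerically before handing in.

```bash
python3 - <<'E'
from h import *
f=grab('top')['frame'];a=cv2.imread('pics/top0.png')
for n,(u,v) in dict(cup=(243,163),jar=(421,226),glue=(178,185)).items():
    t=a[v-14:v+15,u-14:u+15];r=cv2.matchTemplate(f[v-30:v+31,u-30:u+31],t,cv2.TM_CCOEFF_NORMED);print(n,cv2.minMaxLoc(r)[1::2],'expect (16,16)')
    print([x.mean((0,1)).round() for x in(t,f[v-14:v+15,u-14:u+15])])
E
```

```text
cup (0.998572826385498, (16, 16)) expect (16,16)
[array([117., 128., 136.]), array([117., 128., 136.])]
jar (0.9951800107955933, (16, 16)) expect (16,16)
[array([137., 142., 150.]), array([129., 134., 142.])]
glue (0.9988658428192139, (16, 16)) expect (16,16)
[array([104., 154., 175.]), array([104., 154., 175.])]
```

No bystander has moved; the jar patch is only a little darker. I hand the job in.

```bash
python3 -c "
from station import arm;print(arm.job_done())"
```

```text
the job is handed in; nothing more can be done
None
```

The bore passed both checks, the gauge is back in its cradle, and the job is handed in after about 27 s of the 72 s allowed. The hand-in gives no verdict.

- **Go end:** The first try touched the edge of the mouth at about 6 N. I corrected by about 1.5 mm, and it then slid in with about 2 N or less of side force. The collar met the bush at about 12 N.
- **No-go end:** I turned the gauge end for end and pressed the thick plug against the same mouth at about 9.5 N for over a second. It did not go in. The two contact depths are consistent with each other to about 2 mm.
- **Return:** I turned the gauge back, because the last joint would have passed its range at the cradle the other way round. I then laid it down, let go and backed off.

**Last checks:** The top view shows the gauge lying as it did at the start, and the tool reads no outside force. Cup, jar and glue bottle match their start pictures with zero pixel shift. The jar's patch is slightly darker than before, without any shift.

**Disagreement:** The side camera placed the gauge about 4 mm off from the top camera. Contact with the gauge and the bore agreed with the top camera to within about 2 mm, so I worked from that.

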